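# Lean the disc nest plate on the viewing rack

### The job

Draw the aluminium disc nest plate (the one with the round disc seat) up out of the slotted holder and lean it on the viewing rack for inspection: its lower edge on the rubber mat, its back on the rack's crossbar, square to the bar and about midway between the cheeks, leaning back 20 degrees from upright. The bar is clamped at a different depth for each job, so feel for it gently; set the plate down already leaning, without letting it drop, topple or slide, and let go only then. Leave the blank plate and everything else where they are.

Things in the scene. Friction and masses are not known exactly. Their poses are not given: they have to be found in the camera images.
- plate: disc nest plate to be moved: flat aluminium, 8 thick (own x), 130 wide (own y), 200 tall (own z), about 0.5 kg, with a round 120 mm disc seat and white hub on both faces (flush; top 35 mm bare). Origin at the centre of its lower edge. It stands upright in one of the holder's two slots and may lean there by up to 4 degrees. Either face may be the back.
- blank: bystander: plain aluminium plate without a seat, 8 thick (x) x 110 wide (y) x 170 tall (z) mm, standing in the other slot. Origin at the centre of its lower edge.
- holder: fixed grey plastic block, 200 (x) x 140 (y) x 50 (z) mm, with two slots open at the top and at both ends, running along its y, centred at x = -45 and x = +45 mm, 11 mm wide, 40 mm deep (slot floor 10 mm above the work surface). Origin at the centre of its underside.
- rack: fixed aluminium viewing rack: two upright cheeks (130 long in x, 135 tall, inner faces at y = -106 and +106 mm), a low tie bar 10 mm high at x = 44 to 66 mm and a clamped crossbar (see point slot_mid). The plate stands on the -x side of the crossbar, its top leaning towards +x. Origin on the work surface midway between the cheeks; x points from the mat to the bar, roughly away from the robot.
- slot_mid (a point): fixed point of the rack, 120 mm above its origin: the middle of the crossbar's clamping range. The crossbar, round steel, 16 mm in diameter, runs along the rack's y at this height between the cheeks, firmly clamped anywhere from 35 mm before (-x) to 35 mm behind (+x) this point. Its depth is not reported: find it by touch or by sight.
- mat: fixed rubber mat, 130 (x) x 200 (y) x 4 (z) mm, between and in front of the rack's cheeks, on which the plate's lower edge stands; its axes are parallel to the rack's, its centre at x = -50 mm of the rack. Origin at the centre of its underside.
- spindle: bystander: stack of black discs on a round base, 124 mm in diameter, with a thin steel post, 95 mm tall in all. Origin at the centre of its underside.
- driver: bystander: screwdriver lying on the work surface, its length along its own x, about 200 mm.
- cleaner: bystander: closed bottle, 56 mm in diameter, 130 mm tall. Origin at the centre of its underside.

How it is judged:
By the outcome, as a careful person would: the job done as asked, in the order asked, and still so for the second after the job is handed in, with the robot touching nothing.
It also fails if it takes over 51 s, if anything falls off the work surface, if the arm or the gripper's body presses on something with over 40 N, if the wrist force passes 120 N, or if a joint passes its speed limit or range.

### The arm

A 7-joint arm with a two-finger parallel gripper is mounted at the origin on the work surface. World frame = base frame: x ahead of the robot, y to its left, z up, the work surface at z = 0. Lengths are in m, angles in rad, forces in N, time in s.
With the tool pointing down it reaches from about 0.425 to 0.925 m from the base axis. Payload 6.8 kg.
Tool frame: the origin (TCP) lies on the front face of the gripper's body, between the roots of the fingers; the fingertips stand 73 mm ahead of it and the grasp point (between the pads) lies 54 mm ahead of it (env.nose_length is the distance from the TCP to the fingertips, in m); z points along the fingers, y is the line along which they close (so a half turn about z gives the same grasp; the last joint's range is limited). The gripper opens to 85 mm and grips with 20 to 120 N. Pads are 22 mm wide; open, the fingers measure 114 mm over their backs; the gripper's body (76 mm by 85 mm) begins 54 mm behind the grasp point. The pads swing forward as they close: fully open they stand 13 mm farther back than shut.
Start: joints at [-1.254, 0.477, 0.022, 1.555, -0.011, 1.109, -0.083], TCP at [0.278, 0.615, 0.304] pointing down, gripper open.
Joint ranges: [-2.96, 2.96], [-0.34, 2.1], [-1.41, 1.46], [0.24, 2.44], [-1.37, 4.51], [0.17, 1.92], [-2.96, 2.96]. Speed limits (rad/s): [2.39, 2.39, 3.14, 3.14, 3.14, 3.14, 3.14].

### API

Orientations are given as a unit quaternion [w, x, y, z].
In Python, from cell import env, kin, camera, calibration, job gives the robot as it stands. The module is installed in compiled form; this text tells all that it offers. Calls block until the motion is done:
- env.reach(position, orientation): joint-space move of the TCP to a pose.
- env.movel(position, velocity=0.15, rot=None, stop_force=None): straight line of the TCP; rot=None keeps the orientation; velocity is the mean speed in m/s. With stop_force (N) it stops when the force on the tool has changed by that much, and returns True; else False.
- env.goto_joints(angles): joint-space move.
- env.grip(opening, f_grip=None): finger opening in m; f_grip is the grip in N (None keeps the last); returns when the fingers have stopped.
- env.dwell(seconds).
- kin.inverse_kinematics(position, orientation): joint angles nearest the present ones, or None.
- env.get_state(): the state.
- camera(name): name is "scene" or "side" or "wrist"; returns (picture, depth): 480x640x3 uint8, blue, green, red; 480x640 float32, m along the optical axis (not along the pixel's ray), 0 where there is no reading.
- calibration(name): a dict with "fx", "fy", "cx", "cy" (pixels), "rvec" (rotation vector, rad) and "tvec" (3), from world to camera coordinates, as OpenCV has them. Camera axes: x right, y down, z forward; pixel columns grow to the right and rows downward; lengths in m; the calibration is good to about 2 mm. A picture is of the moment at which its call begins: read the wrist's pose just before it. calibration takes no time and is no camera call; for the wrist camera it gives the pose at the moment of the call.
A pose or a line that the arm cannot do raises env.PlanningError and nothing moves.
- job.job_done(): hands the job in; it is judged then, once.
The state is a dict: "time": time; "qpos": joint angles; "joint_velocities": joint speeds; "joint_torque": joint torques, N m; "tcp_pos": TCP position; "orientation": TCP orientation; "force": force on the tool from outside, world axes, zero at the start; "torque": the same for the moment, N m; "opening": finger opening in m; "gripper_force": force on a finger pad.
Only numpy, scipy, OpenCV 4.12 (cv2) and the standard library are available. Lean on these libraries where they do the work, as an engineer would, in place of code of your own. Each camera call takes 0.05 s, during which the arm holds its last target. There are 200 camera calls.

## Working session

There is one attempt and no reset: what is moved stays moved. The work goes in short steps, each a Python script; the robot and the scene stay as the last script left them, time stands still between calls to the robot, and variables do not carry over. Pictures are saved under pics/ and viewed, at most 10 in all, crops included, and the job is handed in when it is done.

```bash
mkdir -p pics; ls; cat > h.py <<'E'
import numpy as np, cv2
from scipy.spatial.transform import Rotation as R
from cell import env, kin, camera, calibration, job
def cloud(name):
    im,d=camera(name); c=calibration(name); return im,d,pts(d,c),c
def pts(d,c):
    v,u=np.mgrid[:480,:640]
    P=np.dstack([(u-c['cx'])/c['fx']*d,(v-c['cy'])/c['fy']*d,d])
    Rm=cv2.Rodrigues(np.array(c['rvec'],float))[0]
    W=(P-np.array(c['tvec']).ravel())@Rm
    W[d==0]=np.nan
    return W
E
python3 - <<'E'
from h import *
for n in ("scene","side"):
    im,d,W,c=cloud(n); cv2.imwrite(f'pics/{n}.png',im); np.savez(f'{n}.npz',im=im,d=d,W=W)
    Rm=cv2.Rodrigues(np.array(c['rvec'],float))[0]
    print(n,c['fx'],-Rm.T@np.array(c['tvec']).ravel(),Rm[2],(d==0).mean())
print(env.get_state())
E
```

```text
pics
scene 532.6186200866603 [ 1.33830941 -0.36483285  0.7315856 ] [-0.75103408  0.27141229 -0.60189964] 0.003942057291666667
side 561.1513234082126 [ 0.47826684 -1.09631957  0.89248866] [ 0.06554854  0.78003109 -0.62229807] 0.0040625
{'time': 0.1, 'qpos': array([-1.25413437,  0.47771999,  0.02234524,  1.55637191, -0.01152521,
        1.10928726, -0.08311252]), 'joint_velocities': array([-0.00073548, -0.00284987,  0.00081105, -0.00185293,  0.00028752,
       -0.00117061, -0.00155539]), 'joint_torque': array([ 5.01407674e-03, -5.97755671e+01,  1.61387399e+00, -2.81954026e+01,
        1.28761251e-02,  5.02936804e-03, -3.20886409e-05]), 'tcp_pos': array([0.27799526, 0.6146334 , 0.303013  ]), 'orientation': array([-1.25828854e-04,  2.10790953e-01,  9.77530811e-01, -8.19733358e-04]), 'force': array([-0.882375  , -0.34482728, -0.19380746]), 'torque': array([-0.01390837, -0.00174722, -0.02048935]), 'gripper_force': 0.0, 'opening': 0.0854962282813686}
```

View pics/scene.png

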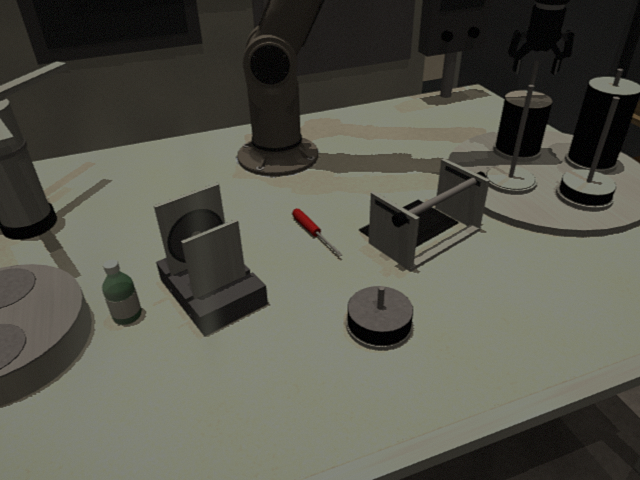

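View pics/side.png

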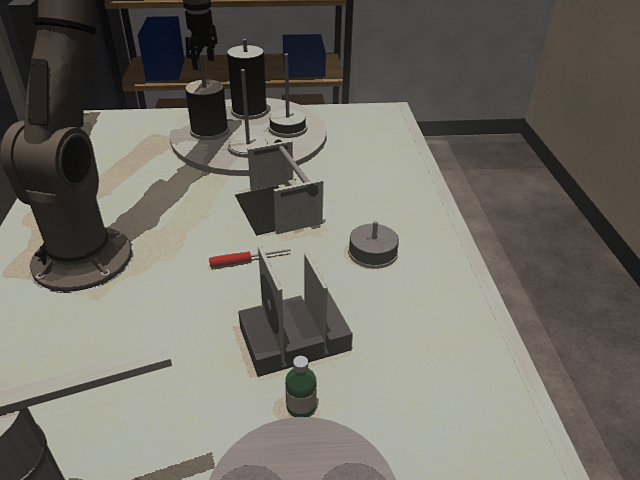

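The scene view shows the nest plate at about (190,230) in the slot nearer the robot and the blank at (215,260). The rack is at (430,215) with its bar running from (400,215) to (482,178). The side view agrees: plate at (270,300), blank at (315,300), rack at (285,190).

```bash
python3 - <<'E'
from h import *
D={n:np.load(n+'.npz') for n in('scene','side')}
np.set_printoptions(precision=4,suppress=True)
s=D['scene']['W']; t=D['side']['W']
for n,uv in (('scene',[(190,215),(216,265),(240,290),(440,200),(460,190),(395,240),(405,225),(430,340)]),('side',[(268,290),(315,290),(300,220),(290,160),(300,340),(290,150)])):
    for u,v in uv: print(n,(u,v),D[n]['W'][v,u])
# table check
for n in D:
    W=D[n]['W']; q=W[(abs(W[...,0]-.6)<.3)&(abs(W[...,1])<.4)&(abs(W[...,2])<.01)]; print(n,'table z',np.median(q[:,2]))
# high-z things near holder
for n in D:
    W=D[n]['W'].reshape(-1,3)
    b=W[(W[:,2]>.07)&(W[:,2]<.26)&(W[:,0]>.4)&(W[:,0]<.9)&(W[:,1]>-.45)&(W[:,1]<.55)]
    # plan map
    H=np.zeros((100,50))
    img=np.zeros((500,250*1),np.uint8)
    i=((b[:,1]+.45)/.002).astype(int); j=((b[:,0]-.4)/.002).astype(int)
    img[i.clip(0,499),j.clip(0,249)]=np.clip(b[:,2]*1000,1,255)
    nlab,lab,st,ce=cv2.connectedComponentsWithStats(cv2.dilate((img>0).astype(np.uint8),np.ones((5,5))))
    for k in range(1,nlab):
        if st[k,4]<100: continue
        m=lab[i.clip(0,499),j.clip(0,249)]==k; q=b[m]
        r=cv2.minAreaRect((q[:,:2]*1000).astype(np.float32))
        print(n,'cl',m.sum(),'c',r[0],'sz',r[1],'ang',r[2],'zmax',np.percentile(q[:,2],99.5))
E
```

```text
scene (190, 215) [ 0.4647 -0.3082  0.166 ]
scene (216, 265) [nan nan nan]
scene (240, 290) [ 0.5769 -0.2518  0.0496]
scene (440, 200) [0.5431 0.1943 0.1224]
scene (460, 190) [0.5256 0.254  0.1228]
scene (395, 240) [0.555  0.0879 0.0562]
scene (405, 225) [0.5772 0.0952 0.1074]
scene (430, 340) [0.7849 0.0443 0.0019]
side (268, 290) [ 0.4586 -0.302   0.1493]
side (315, 290) [ 0.5502 -0.2944  0.1364]
side (300, 220) [0.5422 0.0842 0.0313]
side (290, 160) [0.5242 0.2287 0.127 ]
side (300, 340) [ 0.5174 -0.3427  0.0478]
side (290, 150) [0.5277 0.3143 0.1099]
scene table z 0.00025504539100045155
side table z 0.0024139705137150398
scene cl 112 c (512.5349731445312, -444.2191162109375) sz (10.528207778930664, 36.64960861206055) ang 85.50880432128906 zmax 0.09666053725784085
scene cl 3210 c (463.2184143066406, -306.55255126953125) sz (14.129497528076172, 131.6597442626953) ang 15.625380516052246 zmax 0.21129180309729725
scene cl 2894 c (549.3226318359375, -285.6861267089844) sz (13.714916229248047, 110.98815155029297) ang 16.24748992919922 zmax 0.181619546186785
scene cl 86 c (716.2285766601562, -26.726058959960938) sz (11.78055191040039, 12.331955909729004) ang 12.803991317749023 zmax 0.09701088092791957
scene cl 3221 c (503.71783447265625, 192.21449279785156) sz (133.70065307617188, 272.37890625) ang 17.948429107666016 zmax 0.13703264948049504
side cl 1311 c (462.8211669921875, -305.99664306640625) sz (9.708126068115234, 134.65267944335938) ang 16.27426528930664 zmax 0.21374495790252906
side cl 1108 c (550.5946044921875, -284.53289794921875) sz (10.235145568847656, 114.18546295166016) ang 15.903766632080078 zmax 0.18393091088122582
side cl 55 c (716.8630981445312, -27.07707405090332) sz (12.797531127929688, 11.441930770874023) ang 76.40084075927734 zmax 0.09906493645119291
side cl 2400 c (506.2629699707031, 193.0433349609375) sz (132.78564453125, 275.5638427734375) ang 17.934677124023438 zmax 0.140549802718665
```

```bash
cat > m.py <<'E'
from h import *
np.set_printoptions(precision=4,suppress=True)
def plane(q):
    for _ in range(8):
        c=np.median(q,0) if _==0 else q.mean(0); n=np.linalg.svd(q-c,full_matrices=False)[2][2]; r=(q-c)@n
        q=q[abs(r)<max(.0015,2*np.median(abs(r)))]
    if n[0]<0:n=-n
    return c,n,len(q)
E
python3 - <<'E'
from m import *
for n in('scene','side'):
    W=np.load(n+'.npz')['W'].reshape(-1,3)
    dz={'scene':0.00025,'side':.0024}[n]; W=W-[0,0,dz]
    for nm,c0,zl,hw in (('plate',(.463,-.306),(.07,.205),.062),('blank',(.550,-.285),(.07,.175),.05)):
        a=np.radians(16); ex=np.array([np.cos(a),np.sin(a)]); ey=np.array([-ex[1],ex[0]])
        r=W[:,:2]-c0
        q=W[(abs(r@ex)<.025)&(abs(r@ey)<hw)&(W[:,2]>zl[0])&(W[:,2]<zl[1])]
        c,nn,k=plane(q)
        # top edges: extents
        qq=W[(abs(r@ex)<.03)&(abs(r@ey)<.09)&(W[:,2]>.07)]; qy=(qq[:,:2]-c0)@ey
        top=qq[qq[:,2]>np.percentile(qq[:,2],99)-.003]
        print(n,nm,'c',c,'n',nn,k,'yaw',np.degrees(np.arctan2(nn[1],nn[0])),'lean(+=top to +x)',np.degrees(-np.arcsin(nn[2])),
          'y ext',np.percentile(qy,[.5,99.5]),'ztop',np.percentile(qq[:,2],[98,99.8]),'topmed',np.median(top,0))
    # bar
    a=np.radians(17); 
    for it in range(2):
        ex=np.array([np.cos(a),np.sin(a)]); ey=np.array([-ex[1],ex[0]])
        b0=np.array([.5431,.1943]); r=W[:,:2]-b0
        q=W[(abs(r@ex)<.02)&(r@ey>-.075)&(r@ey<.075)&(W[:,2]>.105)&(W[:,2]<.135)]
        v=np.linalg.svd(q-q.mean(0),full_matrices=False)[2][0]; v*=np.sign(v[1]); a=np.arctan2(-v[0],v[1])
    print(n,'bar mean',q.mean(0),'dir',v,'yaw',np.degrees(a),len(q),'ztop',np.percentile(q[:,2],99),'x ext along n',np.percentile((q[:,:2]-b0)@ex,[1,99]))
    # cheeks
    r=W[:,:2]-b0; m=(abs(r@ex)<.2)&(abs(r@ey)<.16)&(W[:,2]>.03)&(W[:,2]<.145); q=W[m]; ry=(q[:,:2]-b0)@ey; rx=(q[:,:2]-b0)@ex
    h,e=np.histogram(ry,bins=np.arange(-.16,.161,.004)); print([(round(x,3),k) for x,k in zip(e,h) if k>20])
    for sgn in(-1,1):
        s=q[(ry*sgn>.07)&(q[:,2]>.128)]; print(' cheek top',sgn,len(s)); 
        if len(s)>20:
            rr=cv2.minAreaRect((s[:,:2]*1000).astype(np.float32)); print(rr,np.percentile(s[:,2],99), np.percentile((s[:,:2]-b0)@ex,[1,99]),np.percentile((s[:,:2]-b0)@ey,[1,99]))
    im=np.load(n+'.npz')['im'].reshape(-1,3).astype(int)
    m=(abs(r@ex+.06)<.12)&(abs(r@ey)<.115)&(W[:,2]>-.002)&(W[:,2]<.009)&(im.sum(1)<130); q=W[m]
    print(' mat',len(q),np.median(q[:,2]),cv2.minAreaRect((q[:,:2]*1000).astype(np.float32)))
E
```

```text
scene plate c [ 0.4667 -0.3125  0.1558] n [0.9619 0.2734 0.0037] 1845 yaw 15.86562890054492 lean(+=top to +x) -0.21466633750289335 y ext [-0.0656  0.0637] ztop [0.2102 0.2116] topmed [ 0.4637 -0.3082  0.2097]
scene blank c [ 0.5522 -0.2853  0.124 ] n [0.9612 0.2758 0.0001] 1717 yaw 16.012395720410748 lean(+=top to +x) -0.004819683529861157 y ext [-0.0552  0.054 ] ztop [0.1803 0.1817] topmed [ 0.5503 -0.2872  0.1797]
scene bar mean [0.5401 0.1911 0.1244] dir [-0.3069  0.9517 -0.0018] yaw 17.872679454121414 415 ztop 0.12998015204798216 x ext along n [-0.0134  0.0014]
[(np.float64(-0.124), np.int64(79)), (np.float64(-0.116), np.int64(24)), (np.float64(-0.112), np.int64(33)), (np.float64(-0.108), np.int64(1162)), (np.float64(-0.104), np.int64(679)), (np.float64(-0.1), np.int64(118)), (np.float64(-0.096), np.int64(29)), (np.float64(0.112), np.int64(351)), (np.float64(0.116), np.int64(1221)), (np.float64(0.12), np.int64(168)), (np.float64(0.124), np.int64(66))]
 cheek top -1 356
((540.760986328125, 81.82408905029297), (125.82991027832031, 54.21056365966797), 33.57319259643555) 0.1372084240
[... 1125 characters left out ...]
4(151)), (np.float64(-0.096), np.int64(30)), (np.float64(0.108), np.int64(29)), (np.float64(0.112), np.int64(291)), (np.float64(0.116), np.int64(645)), (np.float64(0.12), np.int64(353)), (np.float64(0.124), np.int64(75))]
 cheek top -1 258
((542.6192016601562, 82.56270599365234), (127.23567199707031, 49.35441970825195), 30.417709350585938) 0.1384310988765297 [-0.0998  0.0276] [-0.1242 -0.0827]
 cheek top 1 207
((473.1684875488281, 302.3545837402344), (72.8539047241211, 117.55008697509766), 82.8814926147461) 0.13891849195375877 [-0.1     0.0283] [0.0751 0.1454]
 mat 1112 0.0041027288410714355 ((472.0946350097656, 183.2359619140625), (159.8639678955078, 205.83360290527344), 17.834318161010742)
```

```bash
cat >> m.py <<'E'
def ax(deg): a=np.radians(deg); return np.array([np.cos(a),np.sin(a),0]),np.array([-np.sin(a),np.cos(a),0])
def down(yaw,s):
    y=s*ax(yaw)[0]; z=np.array([0,0,-1.]); return R.from_matrix(np.c_[np.cross(y,z),y,z])
def q(r): x=r.as_quat(); return x[[3,0,1,2]]
YR=17.8; EX,EY=ax(YR); B0=np.array([.5431,.1943,0]); YC=.012; ZM=.004
def tcp_place(xb,h,lean,s,L=.195+.044,yc=YC):
    """TCP pose: plate's back face touching a bar at xb (along EX from B0) if h=0 (h lifts), L = TCP distance from the lower edge"""
    t=np.radians(lean); u=np.sin(t)*EX+np.array([0,0,np.cos(t)]); n=np.cos(t)*EX-np.array([0,0,np.sin(t)])
    C=B0+EX*(xb-(.008+.116*np.sin(t))/np.cos(t))+EY*yc+[0,0,ZM+h]
    return C-.004*n+L*u, q(R.from_rotvec(EY*t)*down(YR,s)), u, n
P0=np.array([.4623,-.3073,0]); ZG=.249
E
python3 - <<'E'
from m import *
for n in('scene','side'):
    W=np.load(n+'.npz')['W'].reshape(-1,3); r=W-B0; x=r@EX; y=r@EY
    for sg in(-1,1):
        m=(W[:,2]>.133)&(W[:,2]<.142)&(y*sg>.085)&(abs(y)<.14)&((x<-.03))&(x>-.11); print(n,sg,m.sum(),np.percentile(y[m],[2,50,98]))
    m=(abs(x+.006)<.009)&(W[:,2]>.115)&(W[:,2]<.132)&(abs(y)<.14); h,e=np.histogram(y[m],bins=np.arange(-.14,.14,.01)); print(h)
for s in(1,-1):
    for nm,p,o in (('pre',P0+[0,0,.33],q(down(15.9,s))),('grasp',P0+[0,0,ZG],q(down(15.9,s))),('lift',P0+[0,0,.45],q(down(15.9,s))),
      ('over',)+tcp_place(-.046,.17,20,s)[:2],('placed',)+tcp_place(-.006,0,20,s)[:2]):
        print(s,nm,p,kin.inverse_kinematics(p,o))
E
```

```text
scene -1 110 [-0.107  -0.1012 -0.0951]
scene 1 89 [0.1144 0.1196 0.1272]
[ 0 51 30 10  0 10 29 29 29 30 26 27 27 30 26 26 26 26 23 28 25 25 23 23
 23 38  3  4]
side -1 96 [-0.1079 -0.1015 -0.0938]
side 1 80 [0.1137 0.1188 0.1311]
[ 0 26 13  1  1  3 10 17 13 14 14 14 12 14  9 16 12 11 11 13  8 12  9 13
 10 14  4  0]
1 pre [ 0.4623 -0.3073  0.33  ] [-0.2276  0.3424  0.894   1.8576 -0.3008  1.0836  1.0588]
1 grasp [ 0.4623 -0.3073  0.249 ] [-0.0906  0.4162  0.7283  1.9364 -0.346   0.9163  1.0872]
1 lift [ 0.4623 -0.3073  0.45  ] [-0.2262  0.2082  0.8468  1.6865 -0.1605  1.3192  0.9275]
1 over [0.5216 0.2    0.4   ] [-0.6932  0.377   0.3261  1.5498 -0.1377  1.5843 -0.0344]
1 placed [0.5597 0.2122 0.23  ] [-0.6468  0.593   0.2917  1.6213 -0.1898  1.3054  0.0195]
-1 pre [ 0.4623 -0.3073  0.33  ] [-0.4354  0.5418  1.2901  1.8661 -0.5671  1.1744 -1.8122]
-1 grasp [ 0.4623 -0.3073  0.249 ] [-0.3893  0.7062  1.2781  1.9504 -0.7727  1.0974 -1.6416]
-1 lift [ 0.4623 -0.3073  0.45  ] [-0.4977  0.3627  1.3006  1.6969 -0.3574  1.3577 -2.0002]
-1 over [0.5216 0.2    0.4   ] [-0.3025  0.3795 -0.2088  1.5203  0.0091  1.5921  2.9408]
-1 placed [0.5597 0.2122 0.23  ] [-0.2258  0.6    -0.322   1.5875  0.1099  1.3248  2.8812]
```

```bash
sed -i 's/YC=.012/YC=.009/' m.py; python3 - <<'E'
from m import *
o=q(down(15.9,1))
env.movel(env.get_state()['tcp_pos']+[0,0,.08],.3)
env.reach(P0+[0,0,.40],o)
env.grip(.05)
im,d,W,c=cloud('wrist'); cv2.imwrite('pics/w1.png',im); np.savez('w1.npz',im=im,W=W)
S=env.get_state(); print(S['time'],S['tcp_pos'],S['force'],S['opening'])
e=ax(15.9); r=W-P0; m=(abs(r@e[0])<.025)&(abs(r@e[1])<.09)&(W[...,2]>.19)&(W[...,2]<.225)
k=W[m]; print(m.sum(),np.percentile((k-P0)@e[0],[2,50,98]),np.percentile((k-P0)@e[1],[1,99]),np.percentile(k[:,2],[5,50,95]),cv2.minAreaRect((k[:,:2]*1000).astype(np.float32)))
E
```

```text
4.2917 [ 0.4623 -0.3073  0.4   ] [ 0.1481  0.4197 -0.8819] 0.050141551882782305
2285 [-0.004   0.      0.0035] [-0.0602  0.0673] [0.2092 0.2103 0.2115] ((461.30157470703125, -304.43658447265625), (7.78529167175293, 129.70962524414062), 15.852117538452148)
```

View pics/w1.png

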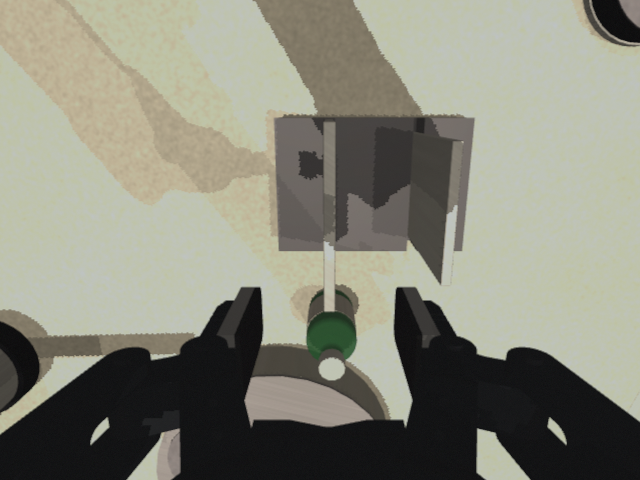

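The wrist view shows the plate's top edge at column 329, centred between the fingers (250 to 405). The blank is at (445,215), clear of them. Depth gives the top at z=0.210 and yaw 15.9°. Grasping now.

```bash
python3 - <<'E'
from m import *
e=ax(15.9); P=P0+.002*e[1]
print(env.movel(P+[0,0,ZG],.15,stop_force=10))
env.grip(0.0,60)
S=env.get_state(); print(S['time'],S['opening'],S['gripper_force'],S['force'],S['tcp_pos'])
env.dwell(.2)
env.movel(P+[0,0,ZG+.06],.06)
S=env.get_state(); print(S['time'],S['opening'],S['force'])
env.movel(P+[0,0,ZG+.20],.2)
env.dwell(.2)
S=env.get_state(); print(S['time'],S['opening'],S['gripper_force'],S['force'],S['torque'])
for n in('scene','side'):
    im,d,W,c=cloud(n); cv2.imwrite(f'pics/{n}2.png',im)
    W=W.reshape(-1,3)-[0,0,{'scene':0.00025,'side':.0024}[n]]; r=W-P
    k=W[(abs(r@e[0])<.03)&(abs(r@e[1])<.06)&(W[:,2]>.215)&(W[:,2]<.36)]
    c0,nn,N=plane(k); k2=W[(abs(r@e[0])<.02)&(abs(r@e[1])<.09)&(W[:,2]>.2)&(W[:,2]<.37)]
    yy=(k2-P)@e[1]
    print(n,N,'off',(c0-P)@e[0],'yaw',np.degrees(np.arctan2(nn[1],nn[0])),'lean',np.degrees(-np.arcsin(nn[2])),'y',np.percentile(yy,[.5,99.5]),'zmin',np.percentile(k2[:,2],[.3,1]))
    # roll: side edges' slope
    for sg in(-1,1):
        zz=np.arange(.22,.34,.01); ed=[(sg*np.max(sg*yy[abs(k2[:,2]-z)<.005])) for z in zz]; print('  edge slope deg',np.degrees(np.polyfit(zz,ed,1)[0]))
E
```

```text
False
5.9 0.006859928219738636 59.48961138725281 [0.0816 0.3161 4.5918] [ 0.4622 -0.3056  0.2496]
7.25 0.00741430730905757 [-0.7726  0.0228 -4.102 ]
8.3 0.007166608786569684 58.48850905895233 [ 0.3484 -0.6509 -4.7462] [ 0.0248 -0.0112  0.0069]
scene 3376 off 0.0017366676657780777 yaw 15.858334918050467 lean 0.44451764261893223 y [-0.0655  0.0635] zmin [0.2089 0.2107]
  edge slope deg 0.10602242155451617
  edge slope deg 4.257589973986358e-05
side 1090 off -0.003946255456560568 yaw 15.939028245681008 lean -0.3133169059076079 y [-0.0671  0.064 ] zmin [0.2092 0.2108]
  edge slope deg -0.25710060248601607
  edge slope deg -0.10848700962085851
```

```bash
python3 - <<'E'
from m import *
X=-.006-.022; yc=YC+.001
p,o,u,n=tcp_place(X,.22,20,1,yc=yc)
env.reach(p,o); env.dwell(.1)
p,o,u,n=tcp_place(X,.010,20,1,yc=yc)
print('desc',env.movel(p,.15,stop_force=8))
env.dwell(.3); S=env.get_state(); print(S['time'],S['tcp_pos']-p,S['force'],S['opening'])
for nme in('scene','side'):
    im,_=camera(nme); cv2.imwrite(f'pics/{nme}3.png',im)
hit=env.movel(p+EX*.034,.015,stop_force=3)
S=env.get_state(); print(hit,S['time'],'travel',(S['tcp_pos']-p)@EX,'expected .022',S['force'],S['torque'])
a=cv2.imread('pics/scene3.png')[120:300,340:540]; b=cv2.imread('pics/side3.png')[60:260,200:400]
cv2.imwrite('pics/c3.png',np.hstack([cv2.resize(a,(400,360)),cv2.resize(b,(360,360))]))
E
```

```text
desc False
12.1917 [0.0001 0.0001 0.0003] [ 0.5188  0.5557 -4.0648] 0.007447005877458651
True 13.8833 travel 0.025604994576943006 expected .022 [-0.0304  0.7418 -5.8611] [ 0.2301 -0.7107 -0.0154]
```

View pics/c3.png

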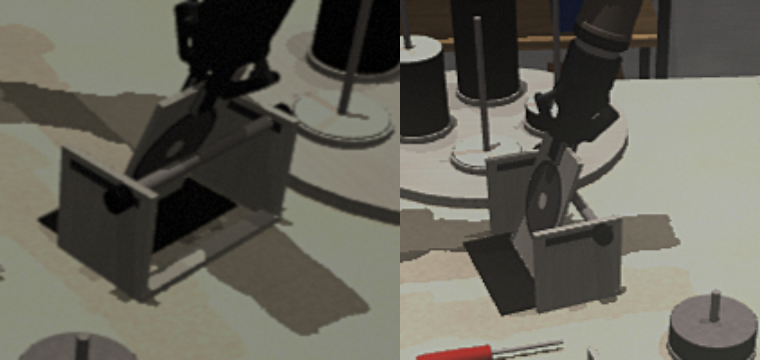

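```bash
python3 - <<'E'
from m import *
_,o,u,n=tcp_place(0,0,20,1)
def st(l):
    S=env.get_state(); print(l,round(S['time'],2),S['tcp_pos'],'f',S['force'],'Fn',S['force']@n,'Mey',S['torque']@EY,S['opening']); return S['tcp_pos']
env.dwell(.3); p=st('touch')
env.movel(p-.0015*n,.01); env.dwell(.2); p=st('back')
print(env.movel(p+.003*n,.005,stop_force=2.5)); env.dwell(.2); p=st('again')
E
```

```text
touch 14.18 [0.5632 0.2116 0.238 ] f [-0.3041  0.3446 -4.215 ] Fn 1.2685633519580874 Mey -0.8113841346013888 0.007254439130703772
back 14.69 [0.5619 0.2112 0.2385] f [ 0.0742  0.2778 -4.8465] Fn 1.803773510748958 Mey -0.7768129970473034 0.0072694253973488426
True
again 15.37 [0.5626 0.2118 0.236 ] f [-0.4889  0.1551 -4.0368] Fn 0.9878162949938313 Mey -0.8384791514034496 0.007686846427115949
```

```bash
python3 - <<'E'
from m import *
_,o,u,n=tcp_place(0,0,20,1)
S=env.get_state(); print(S['time'],S['tcp_pos'],S['force'],S['orientation'],o,S['joint_velocities'])
F=[]
for k in range(12):
    env.dwell(.02); F.append(np.r_[env.get_state()['force'],env.get_state()['torque']])
print(np.std(F,0),np.ptp(F,0))
for nm in('scene','side'):
    im,d,W,c=cloud(nm); cv2.imwrite(f'pics/{nm}4.png',im)
    W=W.reshape(-1,3)-[0,0,{'scene':0.00025,'side':.0024}[nm]]; r=W-B0; x=r@EX;y=r@EY-YC;z=W[:,2]
    # predicted plane mid
    mid=(S['tcp_pos']-B0)
    s=(r-mid)@n
    m=(abs(s)<.012)&(abs(y)<.06)&(z>.03)&(z<.19)&(((r-mid)@u)<-.045)
    if nm=='scene': m&=(z<.10)|(z>.145)
    c0,nn,N=plane(W[m]); print(nm,N,'off n',(c0-S['tcp_pos'])@n,'yaw',np.degrees(np.arctan2(nn[1],nn[0])),'lean',np.degrees(-np.arcsin(nn[2])))
    a=im[120:300,340:540] if nm=='scene' else im[60:260,200:400]
    cv2.imwrite(f'pics/c4{nm}.png',cv2.resize(a,(390,360)))
    mb=(abs(x)<.02)&(abs(y)>.07)&(abs(y)<.1)&(z>.11)&(z<.135); print(' bar n-ext',np.percentile(x[mb],[2,50,98]),mb.sum())
cv2.imwrite('pics/c4.png',np.hstack([cv2.imread('pics/c4scene.png'),cv2.imread('pics/c4side.png')]))
E
```

```text
15.3667 [0.5626 0.2118 0.236 ] [-0.4889  0.1551 -4.0368] [-0.1042  0.5798  0.7952 -0.1434] [-0.1023  0.5802  0.7957 -0.1403] [ 0.0004 -0.0006 -0.0005 -0.0016 -0.0016  0.0013  0.0015]
[0.3533 0.5961 0.4145 0.0319 0.0205 0.0242] [1.07   2.0308 1.4576 0.1007 0.0708 0.0923]
scene 526 off n 0.0013545861664623767 yaw 17.78538255022073 lean 20.319151762266817
 bar n-ext [-0.0119 -0.0031  0.0007] 133
side 659 off n -0.0037247004547606515 yaw 17.645129420851365 lean 20.348903515131745
 bar n-ext [-0.0133 -0.0088  0.0005] 44
```

View pics/c4.png

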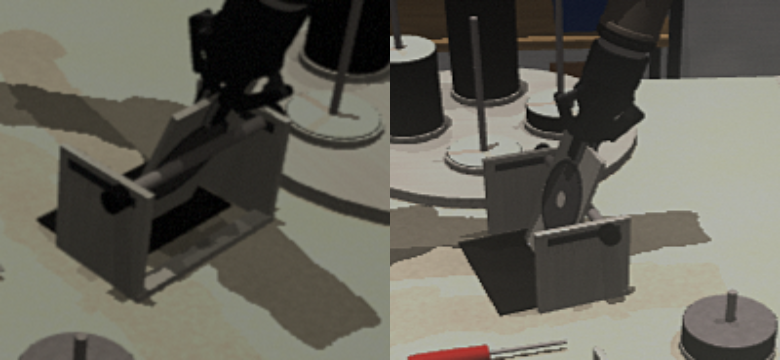

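```bash
cat >> m.py <<'E'
def st(l):
    S=env.get_state(); Rm=R.from_quat(S['orientation'][[1,2,3,0]]).as_matrix(); u=-Rm[:,2]; n=Rm[:,1]
    C=S['tcp_pos']-.239*u+.004*n; lean=np.degrees(-np.arcsin(n[2])); t=np.radians(lean)
    xb=(C-B0)@EX+(.008+(.12-C[2])*np.sin(t))/np.cos(t)
    print(l,round(S['time'],2),'lean',round(lean,2),'yaw',np.degrees(np.arctan2(n[1],n[0])).round(2),'corner xyz',((C-B0)@EX).round(4),((C-B0)@EY).round(4),C[2].round(4),'xb if touching',xb.round(4),'f',S['force']@EX,S['force'][2],'M',S['torque']@EY,flush=True)
    return S,xb
E
python3 - <<'E'
from m import *
S,xb=st('now')
p,o,u,n=tcp_place(xb-.0005,0,20,1,yc=YC+.001)
env.movel(p+u*.006,.02,rot=o); env.dwell(.2); st('pre')
print(env.movel(p-u*.005,.01,stop_force=4)); st('hit'); env.dwell(.3); st('settled')
E
```

```text
now 15.67 lean 20.4 yaw 17.79 corner xyz -0.0555 0.0105 0.0109 xb if touching -0.0064 f 0.741695610209922 -3.6092523577670876 M -0.7798710274210287
pre 16.12 lean 19.99 yaw 17.81 corner xyz -0.0555 0.0101 0.0097 xb if touching -0.0068 f 0.6879141286428886 -4.511236851561385 M -0.8226861600642611
True
hit 16.77 lean 19.95 yaw 17.81 corner xyz -0.0569 0.01 0.0044 xb if touching -0.0064 f 2.0986620700490293 4.933943665631163 M -0.3946414297774629
settled 17.07 lean 19.96 yaw 17.81 corner xyz -0.0569 0.01 0.0043 xb if touching -0.0063 f 2.029143683633322 6.901946306728397 M -0.3186691664749573
```

```bash
python3 - <<'E'
from m import *
S,xb=st('a')
_,o,u,n=tcp_place(0,0,20,1)
env.movel(S['tcp_pos']+u*.0006,.005); env.dwell(.2); S,_=st('relieved')
C=S['tcp_pos']-.239*u+.004*n
r=R.from_rotvec(EY*np.radians(.5)); p2=C+r.apply(S['tcp_pos']-C)
print(env.movel(p2,.004,rot=q(r*R.from_quat(S['orientation'][[1,2,3,0]])),stop_force=3)); st('pivot'); env.dwell(.2); st('settled')
E
```

```text
a 17.07 lean 19.96 yaw 17.81 corner xyz -0.0569 0.01 0.0043 xb if touching -0.0063 f 2.029143683633322 6.901946306728397 M -0.3186691664749573
relieved 17.84 lean 20.14 yaw 17.81 corner xyz -0.0577 0.0101 0.0047 xb if touching -0.0069 f 0.548088581739766 -4.097096083545915 M -0.8593595888539913
False
pivot 18.48 lean 20.68 yaw 17.8 corner xyz -0.0581 0.0101 0.0047 xb if touching -0.006 f -2.028074591753999 -4.001715368886716 M -0.44210420645735
settled 18.68 lean 20.67 yaw 17.8 corner xyz -0.0581 0.0101 0.0047 xb if touching -0.006 f -1.5623039425644911 -4.9276437689181325 M -0.3663606855287999
```

```bash
python3 - <<'E'
from m import *
p,o,u,n=tcp_place(-.0061,0,20,1,yc=YC+.001)
env.movel(p+u*.003,.01,rot=o); env.dwell(.2); st('pre')
print(env.movel(p-u*.003,.005,stop_force=3)); env.dwell(.3); S,_=st('down')
for nm in('scene','side'):
    im,d,W,c=cloud(nm)
    W=W.reshape(-1,3)-[0,0,{'scene':0.00025,'side':.0024}[nm]]; r=W-B0; y=r@EY-YC;z=W[:,2]; s=(W-S['tcp_pos'])@n
    m=(abs(s)<.012)&(abs(y)<.06)&(z>.03)&(((W-S['tcp_pos'])@u)<-.045)
    if nm=='scene': m&=(z<.10)|(z>.145)
    c0,nn,N=plane(W[m]); print(nm,'off',(c0-S['tcp_pos'])@n,'lean',np.degrees(-np.arcsin(nn[2])))
    mm=(abs(s)<.012)&(abs(y)<.09)&(z>.14)&(z<.19)&(((W-S['tcp_pos'])@u)<-.02); print(' y',np.percentile(y[mm],[.5,99.5]))
E
```

```text
pre 19.34 lean 19.99 yaw 17.8 corner xyz -0.0557 0.01 0.0069 xb if touching -0.006 f -1.0486252298256453 -3.4057320113567613 M -0.5371601499654707
True
down 20.28 lean 20.0 yaw 17.8 corner xyz -0.0566 0.01 0.0045 xb if touching -0.006 f 0.4663795780895218 6.66936478392201 M -0.16559879380948409
scene off 0.0023463955271702582 lean 20.080025124993067
 y [-0.067   0.0608]
side off -0.0030283574028829026 lean 19.959365378543996
 y [-0.0675  0.0633]
```

```bash
python3 - <<'E'
from m import *
_,o,u,n=tcp_place(0,0,20,1)
S,_=st('a'); env.movel(S['tcp_pos']+u*.0003,.005); env.dwell(.2); st('light')
env.grip(.008,20); env.grip(.012); env.grip(.03); env.dwell(.2); S,_=st('open'); print(S['opening'])
env.movel(S['tcp_pos']+u*.12,.08); env.dwell(.2)
for nm in('scene','side'):
    im,d,W,c=cloud(nm); cv2.imwrite(f'pics/{nm}5.png',im)
    W=W.reshape(-1,3)-[0,0,{'scene':0.00025,'side':.0024}[nm]]; r=W-B0; y=r@EY-YC;z=W[:,2]; s=(W-S['tcp_pos'])@n
    m=(abs(s)<.012)&(abs(y)<.06)&(z>.03)&(z<.185)
    if nm=='scene': m&=(z<.10)|(z>.145)
    c0,nn,N=plane(W[m]); print(nm,'off',(c0-S['tcp_pos'])@n,'lean',np.degrees(-np.arcsin(nn[2])),'yaw',np.degrees(np.arctan2(nn[1],nn[0])))
    mm=(abs(s)<.012)&(abs(y)<.09)&(z>.14)&(z<.2); print(' y',np.percentile(y[mm],[.5,99.5]))
a=cv2.imread('pics/scene5.png')[120:300,340:540]; b=cv2.imread('pics/side5.png')[60:260,200:400]
cv2.imwrite('pics/c5.png',np.hstack([cv2.resize(a,(400,360)),cv2.resize(b,(360,360))])); print(env.get_state()['time'])
E
```

```text
a 20.38 lean 20.0 yaw 17.8 corner xyz -0.0565 0.01 0.0045 xb if touching -0.006 f 0.9885757432548806 6.8004720204882565 M -0.12896508395351441
light 21.11 lean 20.14 yaw 17.81 corner xyz -0.057 0.01 0.0047 xb if touching -0.0062 f 0.6137472917178408 -3.6160305332267555 M -0.8815607722542379
open 22.06 lean 20.13 yaw 17.8 corner xyz -0.0569 0.01 0.005 xb if touching -0.0063 f -0.2957285147391316 -0.2541391648142929 M -0.33747749708396246
0.03003080378236649
scene off 0.002136600462682992 lean 19.953811395044408 yaw 17.925568603056767
 y [-0.0672  0.0636]
side off -0.0028322074040096133 lean 20.525964384721625 yaw 17.37788002261565
 y [-0.0675  0.0654]
24.0083
```

View pics/c5.png

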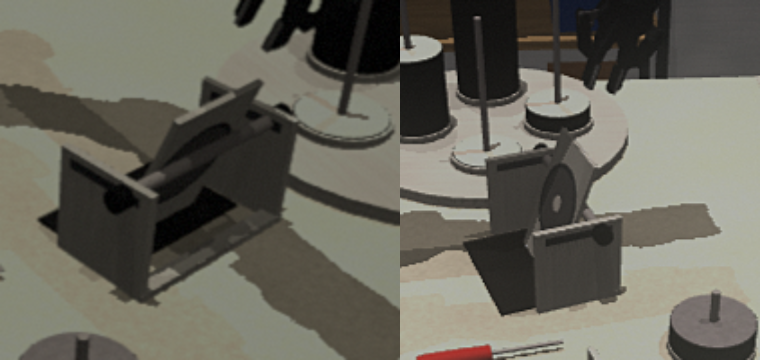

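The plate now leans on the bar between the cheeks, at about (210,130) in the left crop and (560,195) in the right. Its lean is about 20.2°, and the gripper is clear of it.

```bash
python3 - <<'E'
from h import *
print(job.job_done(), env.get_state()['time'])
E
```

```text
the job is handed in; nothing more can be done
the job is handed in; nothing more can be done
```

The disc nest plate is leaning on the rack's crossbar with its lower edge on the mat, at about 20° (20.0° and 20.5° in the two camera views), square to the bar and within about 3 mm of midway. The job is handed in at about 24 s, and no verdict came back.

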